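Gauge the presser-foot gap and reset the stack dial

TASK

The presser foot of the corner press was re-clamped, so its stack dial is wrong: slide the feeler gauge's leaves under the foot from the front, along the bed and about 25 mm in, from the thinnest (one dot) up one size at a time, until one binds, without forcing it. Lay the gauge flat on the desk, then pull the dial up out of its lock, turn its pointer to as many dots as the thickest leaf that went in, and push it fully home. Leave the cards, the jar and the mouse alone.

Things in the scene. Friction and masses are not known exactly. Their poses are not given: they have to be found in the camera images.
- press: White C-frame corner press for card stacks, fixed; its front faces the robot. Origin on the desk below the middle of its presser foot; x points into the throat (away from the robot), y left, z up. Base 110 mm wide, from x -78 to +112 mm; its flat top, the bed, is 16 mm above the desk. Head 80 mm wide, front face at x -43 mm, underside 88 mm up; V fence and column behind the foot.
- throat (a point): Mouth of the gap: point on the bed (16 mm up) below the middle of the front edge of the presser foot; axes as press, x into the gap. The foot is a steel block 36 x 36 x 14 mm on a round rod; the gap between its flat underside and the bed is 6.5 to 15.5 mm, different each time. The fan has 40 mm of free depth from the foot's front edge to the V fence.
- presser (a joint): Height of the foot on its rod, m, growing upward, counted from an arbitrary mark: it does not tell the opening, which must be found with the gauge. The foot is clamped and does not yield.
- gauge: Loose feeler gauge, 0.25 kg, right of the press: dark case 26 mm wide, 22 mm high, from 75 mm behind to 16 mm before the origin, a clamp nut 6 mm higher at the origin (pivot, underside), four steel leaves fixed in a fan before it. x forward. Grasp across the case 26 mm behind the origin. Leaves 22 mm wide, flush with the case's underside, tips 95 mm from the pivot.
- leaf1_tip (a point): Underside middle of the tip of leaf 1: one dot, 5 mm thick (thinnest), pointing 42 degrees left (+y) of the gauge's x axis; this point's axes are those of gauge.
- leaf2_tip (a point): The same for leaf 2: two dots, 9 mm thick, 14 degrees left.
- leaf3_tip (a point): The same for leaf 3: three dots, 13 mm thick, 14 degrees right (-y).
- leaf4_tip (a point): The same for leaf 4: four dots, 17 mm thick (thicker than any gap here), 42 degrees right.
- dial_grip (a point): Black pull-set dial on top of the press, upright axis 22 mm behind the foot's: skirt 58 mm across, grip bar 52 mm long, 13 wide, 26 high. The point is on the axis, 10 mm below the bar's top, 16 mm above the skirt, 188 mm above the desk when home. Its x axis runs along the bar, pointer (light line, nib) at -x; at dial 0 it is turned 0.725 rad anticlockwise from the press's x.
- dial (a joint): Dial angle, rad, growing clockwise seen from above: 0 at four dots (start), 0.483 at three, 0.967 at two, 1.45 at one. The marks are groups of raised dots on the scale plate, one at the left to four at the right seen from the robot. Locked while home; it goes home only at a mark (centres itself from up to 0.08 rad off).
- dial_pull (a joint): How far the dial is pulled up, m: 0 home and locked, stop at 0.012; from 0.007 up it turns freely. Stiff (about 4 N), roughly stays where left.
- card_stack: Bystander: white stack of cards 85 x 55 x 14 mm on the dark desk mat left of the press; origin under its centre.
- parts_jar: Bystander: round jar with black lid, 50 mm across, 48 mm high, on the desk mat left of the press; origin under its centre.
- mouse: Bystander: dark computer mouse 120 x 59 x 39 mm on the desk mat; origin under its centre.

How it is judged:
On the way, in this order (a step that is already met when the one before it is completed fails the run):
1. the thinnest leaf is tried first and enters the gap (x of leaf1_tip in the frame of throat between 0.004 and 0.06 m and y of leaf1_tip in the frame of throat between -0.014 and 0.014 m and z of leaf1_tip in the frame of throat between -0.006 and 0.014 m).
2. the thickest leaf that passes goes fully in, 18 mm or more past the front edge of the foot (((value of joint presser between -0.0098 and -0.004 m and x of leaf1_tip in the frame of throat between 0.018 and 0.06 m and y of leaf1_tip in the frame of throat between -0.014 and 0.014 m and z of leaf1_tip in the frame of throat between -0.006 and 0.014 m) or (value of joint presser between -0.0058 and 0 m and x of leaf2_tip in the frame of throat between 0.018 and 0.06 m and y of leaf2_tip in the frame of throat between -0.014 and 0.014 m and z of leaf2_tip in the frame of throat between -0.006 and 0.014 m) or (value of joint presser between -0.0018 and 0.004 m and x of leaf3_tip in the frame of throat between 0.018 and 0.06 m and y of leaf3_tip in the frame of throat between -0.014 and 0.014 m and z of leaf3_tip in the frame of throat between -0.006 and 0.014 m))), for 0.05 s.
3. the next thicker leaf is pushed against the foot and binds (((value of joint presser between -0.0098 and -0.004 m and x of leaf2_tip in the frame of throat between -0.006 and 0.018 m and y of leaf2_tip in the frame of throat between -0.014 and 0.014 m and z of leaf2_tip in the frame of throat between -0.006 and 0.014 m and contact force between gauge and presser above 2 N) or (value of joint presser between -0.0058 and 0 m and x of leaf3_tip in the frame of throat between -0.006 and 0.018 m and y of leaf3_tip in the frame of throat between -0.014 and 0.014 m and z of leaf3_tip in the frame of throat between -0.006 and 0.014 m and contact force between gauge and presser above 2 N) or (value of joint presser between -0.0018 and 0.004 m and x of leaf4_tip in the frame of throat between -0.006 and 0.018 m and y of leaf4_tip in the frame of throat between -0.014 and 0.014 m and z of leaf4_tip in the frame of throat between -0.006 and 0.014 m and contact force between gauge and presser above 2 N))).
4. the dial is pulled out of its lock (value of joint dial_pull above 0.007 m), for 0.05 s.
At the end, for the whole second after the job is handed in: Dial home (within 2 mm), pointer within 0.12 rad of the mark of the thickest leaf that fits the gap (a leaf from 0.5 mm thicker to 1.3 mm thinner than the gap may count as fitting or binding); gauge flat and still on the desk, not on the press (((value of joint presser between -0.0098 and -0.004 m and value of joint dial between 1.32997 and 1.56997 rad) or (value of joint presser between -0.0058 and 0 m and value of joint dial between 0.84664 and 1.08664 rad) or (value of joint presser between -0.0018 and 0.004 m and value of joint dial between 0.36332 and 0.60332 rad)) and value of joint dial_pull below 0.002 m and height (world z) of gauge below 0.007 m and angle between gauge's own z axis and vertical below 0.1 rad and linear speed of gauge below 0.02 m/s); the robot touches nothing.
It fails at once if a leaf two or more sizes too thick is pushed at the gap ((x of leaf3_tip in the frame of throat between -0.01 and 0.06 m and y of leaf3_tip in the frame of throat between -0.014 and 0.014 m and z of leaf3_tip in the frame of throat between -0.006 and 0.014 m and value of joint presser below -0.0063 m and contact force between gauge and presser above 3 N) or (x of leaf4_tip in the frame of throat between -0.01 and 0.06 m and y of leaf4_tip in the frame of throat between -0.014 and 0.014 m and z of leaf4_tip in the frame of throat between -0.006 and 0.014 m and value of joint presser below -0.0023 m and contact force between gauge and presser above 3 N)).
It fails at once if the gauge is forced: it bears on the presser foot with more than 60 N (contact force between gauge and presser above 60 N).
It fails at once if the stack of cards is pushed away by more than 30 mm (distance of card_stack from where it was at the start of the episode above 0.03 m).
It fails at once if the jar is pushed away by more than 30 mm (distance of parts_jar from where it was at the start of the episode above 0.03 m).
It fails at once if the mouse is pushed away by more than 30 mm (distance of mouse from where it was at the start of the episode above 0.03 m).
It also fails if it takes over 72 s, if anything falls off the work surface, if the arm or the gripper's body presses on something with over 40 N, if the wrist force passes 120 N, or if a joint passes its speed limit or range.

ROBOT

A 7-joint arm with a two-finger parallel gripper is mounted at the origin on a cart in front of the work surface, level with it; the furniture and walls round the work are solid. World frame = base frame: x ahead of the robot, y to its left, z up, the work surface at z = 0. Lengths are in m, angles in rad, forces in N, time in s.
With the tool pointing down it reaches from about 0.35 to 0.9 m from the base axis. Payload 8.1 kg.
Tool frame: the origin (TCP) lies midway between the tips of the shut fingers; the grasp point (between the pads) lies 19 mm behind it (bot.pinch_z is the distance from the TCP to the grasp point, in m); z points along the fingers, y is the line along which they close (so a half turn about z gives the same grasp; the last joint's range is limited). The gripper opens to 85 mm and grips with 20 to 120 N. Pads are 22 mm wide; open, the fingers measure 114 mm over their backs; the gripper's body (76 mm by 85 mm) begins 54 mm behind the grasp point. The pads swing forward as they close: fully open they stand 13 mm farther back than shut.
Start: joints at [1.074, 0.434, 0.025, 1.573, -0.012, 1.134, -0.075], TCP at [0.24, -0.577, 0.231] pointing down, gripper open.
Joint ranges: [-2.62, 2.62], [-0.44, 2.09], [-1.27, 1.32], [0.08, 2.57], [-1.32, 4.46], [0.12, 2], [-2.74, 2.74]. Speed limits (rad/s): [2.22, 2.22, 3.01, 3.01, 3.14, 3.14, 3.14].

INTERFACE

Orientations are given as [roll, pitch, yaw] about the fixed x, y, z axes, in that order (R = Rz(yaw) Ry(pitch) Rx(roll)).
In Python, from station import bot gives the robot as it stands.
- The arm moves only by the shell command python3 inch.py, which reads ROWS from standard input. ROWS is a JSON list that holds a single list of rows (three levels of brackets), with 1 to 5 rows, each of 5 numbers: the finger opening in m, then dx, dy, dz in m, then a turn about the tool's z in rad; each row is the pose to reach, as a shift and turn from the pose commanded when the command began, along the tool's axes at that moment; what a row does not reach only later rows make up. A row lasts 1/12 s, in which the tool goes at most 0.0417 m and 0.125 rad, less where a joint would pass 70% of its speed; a pose out of reach is approached as far as the arm can. The fingers move at their own pace and stop on an object; the grip force is fixed at half the most. Time passes only in rows, so rows that do not move let the fingers close. It prints the time, the measured TCP pose, the force, the opening and the grip force at its end. Input that does not fit is refused with a message, and nothing moves.
- bot.get_obs(): the state, without advancing time (a new reading comes with each control period).
- bot.read_camera(name): name is "scene" or "top"; returns the picture (420x560x3 uint8, blue, green, red); there is no depth.
- bot.camera_info(name): a dict with "fx", "fy", "cx", "cy" (pixels), "view" (4x4, takes a point from world to camera coordinates). Camera axes: x right, y down, z forward; pixel columns grow to the right and rows downward; lengths in m; the calibration is good to about 2 mm. A picture is of the moment at which its call begins. camera_info takes no time and is no camera call.
- bot.sign_off(): hands the job in; it is judged then, once.
The state is a dict: "time": time; "q": joint angles; "dq": joint speeds; "tau": joint torques, N m; "position": TCP position; "tcp_rot": TCP orientation; "ft_force": force on the tool from outside, world axes, zero at the start; "torque": the same for the moment, N m; "width": finger opening in m; "gripper_force": force on a finger pad.
Only numpy, scipy, OpenCV 4.12 (cv2) and the standard library are available. Lean on these libraries where they do the work, as an engineer would, in place of code of your own. Each camera call takes 0.05 s, during which the arm holds its last target. There are 200 camera calls.

## Working session

There is one attempt and no reset: what is moved stays moved. The work goes in short steps, Python scripts to look and compute and a shell command to move; the robot and the scene stay as the last step left them, time stands still between calls to the robot, and variables do not carry over. Pictures are saved under pics/ and viewed, at most 10 in all, crops included, and the job is handed in when it is done.

```bash
ls; mkdir -p pics; python3 - <<'E'
from station import bot
import cv2,numpy as np
for n in("scene","top"):
    im=bot.read_camera(n); cv2.imwrite(f"pics/{n}0.png",im); 
    i=bot.camera_info(n); print(n,i["fx"],i["fy"],i["cx"],i["cy"],np.round(i["view"],4).tolist())
o=bot.get_obs(); print(o["time"],o["position"],o["tcp_rot"],o["width"],bot.pinch_z)
E
```

```text
inch.py
pics
station.py
  5 inch.py
  3 station.py
  8 total
scene 510.67290349997853 510.67290349997853 273.75270898998895 205.9271151281754 [[-0.6853, -0.7281, -0.0146, 0.2704], [-0.5071, 0.4915, -0.708, 0.3856], [0.5227, -0.4777, -0.7061, 1.1998], [0.0, 0.0, 0.0, 1.0]]
top 396.16650245542894 396.16650245542894 283.67428520862217 206.3601852117879 [[0.0247, -0.9995, 0.0174, -0.1056], [-0.9964, -0.0261, -0.0804, 0.4924], [0.0808, -0.0154, -0.9966, 1.1578], [0.0, 0.0, 0.0, 1.0]]
0.1 [ 0.2395838  -0.57678744  0.2305908 ] [-3.14019202e+00  1.49162017e-04  3.93679031e-01] 0.08540306048475321 0.0187
```
View pics/scene0.png

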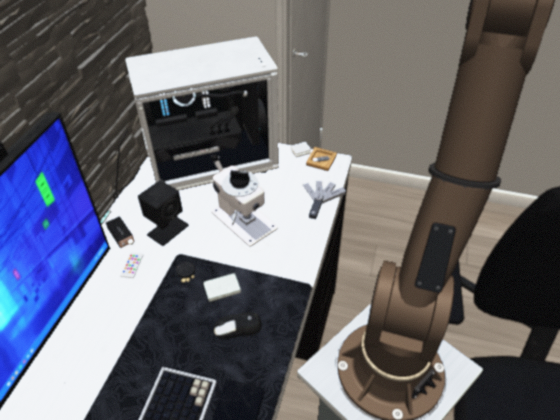

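View pics/top0.png

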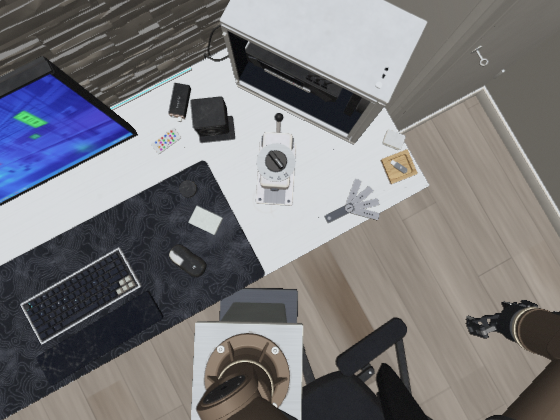

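The top view shows the press at about (277,165), the gauge case from (325,218) to the nut at (350,207), and the fan beyond it. I'll crop and enlarge to get the details.

```bash
cat > h.py <<'E'
from station import bot
import cv2,numpy as np
def ray(n,u,v,z):
    i=bot.camera_info(n);V=np.array(i["view"]);R,t=V[:3,:3],V[:3,3]
    c=-R.T@t; d=R.T@np.array([(u-i["cx"])/i["fx"],(v-i["cy"])/i["fy"],1.])
    return c+d*(z-c[2])/d[2]
def proj(n,p):
    i=bot.camera_info(n);V=np.array(i["view"]);q=V[:3,:3]@np.array(p)+V[:3,3]
    return np.array([i["fx"]*q[0]/q[2]+i["cx"],i["fy"]*q[1]/q[2]+i["cy"]])
E
python3 - <<'E'
import cv2
im=cv2.imread("pics/top0.png"); c=im[105:225,240:400]; cv2.imwrite("pics/top0c.png",cv2.resize(c,None,fx=5,fy=5,interpolation=cv2.INTER_CUBIC))
im=cv2.imread("pics/scene0.png"); c=im[150:250,200:350]; cv2.imwrite("pics/sc0c.png",cv2.resize(c,None,fx=5,fy=5,interpolation=cv2.INTER_CUBIC))
E
```

View pics/top0c.png

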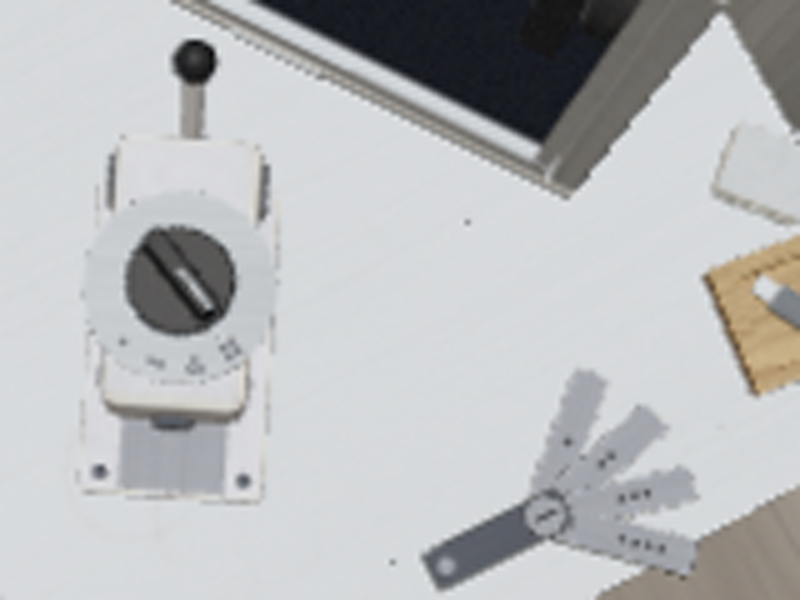

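View pics/sc0c.png

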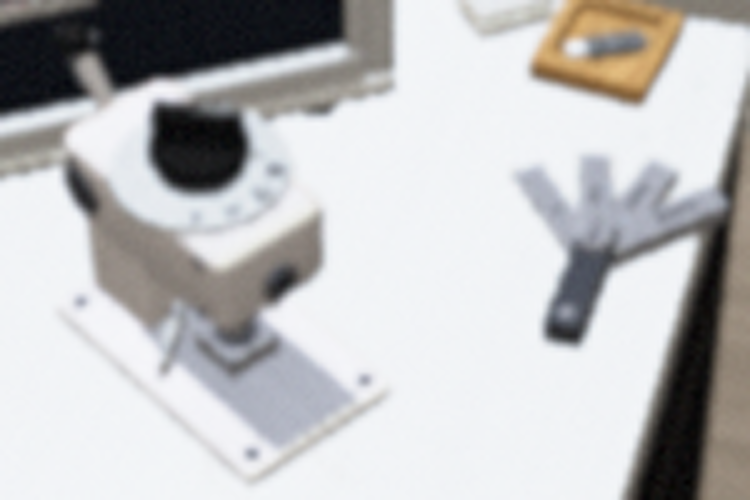

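The enlarged crops show the dial with its pointer at four dots, the marks 1 to 4 from left to right, and the base's front corners at crop (80,492) and (263,501). The gauge nut is at (547,514), the case's rear end near (431,571), and leaf 1 points up. Next I'll turn these into positions.

```bash
python3 - <<'E'
from h import *
im=cv2.imread("pics/top0.png")
f=lambda u,v:((u+.5)/5-.5+240,(v+.5)/5-.5+105)
P=lambda u,v,z:ray("top",*f(u,v),z)
a,b=P(80,492,.016),P(263,501,.016); d=P(181,281,.172); m=(a+b)/2
print("front",a,b,"width",np.linalg.norm(a-b),"yaw edge",np.arctan2(*(a-b)[[1,0]])-np.pi/2)
print("dial",d,"yaw dial-front",np.arctan2(*(d-m)[[1,0]]),"dist",np.linalg.norm((d-m)[:2]))
h1,h2=P(99,471,.016),P(243,481,.016); print("holes yaw",np.arctan2(*(h1-h2)[[1,0]])-np.pi/2)
# dark dial skirt & gauge case masks
g=im.max(2)
def blob(mask,x0,x1,y0,y1):
    M=np.zeros_like(mask);M[y0:y1,x0:x1]=mask[y0:y1,x0:x1]
    n,l,s,c=cv2.connectedComponentsWithStats(M); k=1+np.argmax(s[1:,4]); return (l==k).astype(np.uint8),s[k],c[k]
m1,s,c=blob((g<120).astype(np.uint8),260,295,143,178); print("skirt",s,c,ray("top",*c,.172))
m2,s,c=blob((g<125).astype(np.uint8),318,385,195,228); r=cv2.minAreaRect(cv2.findContours(m2,0,1)[0][0]); print("case",s,c,r)
bp=cv2.boxPoints(r); w=np.array([ray("top",*q,.022)[:2] for q in bp]); print(w)
n=P(547,514,.028); rr=P(431,571,.022); print("nut",n,"rear",rr,np.hypot(*(n-rr)[:2]),"yaw",np.arctan2(*(n-rr)[[1,0]]))
for k,(u,v,z) in enumerate([(588,372,.005),(655,420,.009),(692,483,.013),(690,565,.017)]):
    q=P(u,v,z);print(k+1,q,np.hypot(*(q-n)[:2]),np.arctan2(*(q-n)[[1,0]]))
# scene check
s=lambda u,v:((u+.5)/5-.5+200,(v+.5)/5-.5+150)
print("scene: front-left corner",ray("scene",*s(252,481),.016),"front-right",ray("scene",*s(386,393),.016))
E
```

```text
front [ 0.50318482 -0.00906303  0.016     ] [ 0.50066078 -0.1184663   0.016     ] width 0.10943237594591296 yaw edge -0.023066878243677813
dial [ 0.60162114 -0.06715085  0.172     ] yaw dial-front -0.033951319107952835 dist 0.09975583371106245
holes yaw -0.04321623274360786
skirt [265 150  22  22 356] [275.53370787 160.73314607] [ 0.60177849 -0.06645021  0.172     ]
case [325 205  24  18 165] [336.3030303  213.63030303] ((336.29998779296875, 213.60000610351562), (7.602630615234375, 23.255107879638672), 63.43495178222656)
[[ 0.47103992 -0.21407856]
 [ 0.50367853 -0.27566145]
 [ 0.48363008 -0.28605773]
 [ 0.45109252 -0.22451928]]
nut [ 0.49631867 -0.28661007  0.028     ] rear [ 0.46105246 -0.21900469  0.022     ] 0.07625085422501714 yaw -1.0899807215542434
1 [ 0.58552228 -0.31479688  0.005     ] 0.09355094846283936 -0.30605463508319725
2 [ 0.55669036 -0.35496534  0.009     ] 0.09119859579426887 -0.8473382549086642
3 [ 0.51856757 -0.37664658  0.013     ] 0.09274473288569535 -1.3285397094534555
4 [ 0.46887844 -0.37469719  0.017     ] 0.09226216302002212 -1.872781223266284
scene: front-left corner [ 0.50394413 -0.01014317  0.016     ] front-right [ 0.50020583 -0.11200226  0.016     ]
```

```bash
cat >> h.py <<'E'
PR=np.array([.5799,-.0664]);PY=-.033   # press origin, yaw
A={1:.733,2:.2443,3:-.2443,4:-.733}
def go(x,y,z,yaw):
    o=bot.get_obs();p=o["position"];w=o["tcp_rot"][2];d=np.array([x,y,z])-p
    t=(w-yaw+np.pi)%(2*np.pi)-np.pi
    print("t %.2f need dx %.4f dy %.4f dz %.4f turn %.3f (dist %.3f)"%(o["time"],np.cos(w)*d[0]+np.sin(w)*d[1],np.sin(w)*d[0]-np.cos(w)*d[1],-d[2],t,np.linalg.norm(d)),"F",np.round(o["ft_force"],1),"pos",np.round(p,4),"rpy",np.round(o["tcp_rot"],3))
def leaf(k,s,z,goff=(-.026,0),gy=0):   # TCP target so leaf k tip is s past foot front edge
    R=lambda a:np.array([[np.cos(a),-np.sin(a)],[np.sin(a),np.cos(a)]])
    tip=PR+R(PY)@[-.018+s,0]; yaw=PY-A[k]
    piv=tip-R(PY)@[.095,0]; c=piv+R(yaw)@goff
    go(*c,z,yaw+gy)
E
echo '[[[0.085,0.17,-0.1,0.06,0.6],[0.085,0.17,-0.1,0.06,0.6],[0.085,0.17,-0.1,0.06,0.6],[0.085,0.17,-0.1,0.06,0.6],[0.085,0.17,-0.1,0.06,0.6]]]' | python3 inch.py
python3 -c "from h import *;go(.4843,-.2635,.10,-1.09)"
```

```text
time: 0.52
position: [0.359, -0.4178, 0.1705]
tcp_rot: [-3.141, 0.0, -0.213]
ft_force: [1.3, -0.8, 0.7]
width: 0.0849
gripper_force: 0.0
t 0.52 need dx 0.0899 dy -0.1773 dz 0.0705 turn 0.877 (dist 0.211) F [ 1.3 -0.8  0.7] pos [ 0.359  -0.4178  0.1705] rpy [-3.141  0.    -0.213]
```

```bash
echo '[[[0.085,0.09,-0.177,0.07,0.6],[0.085,0.09,-0.177,0.07,0.6],[0.085,0.09,-0.177,0.07,0.6],[0.085,0.09,-0.177,0.07,0.6],[0.085,0.09,-0.177,0.07,0.6]]]' | python3 inch.py >/dev/null
echo '[[[0.085,0,0,0,0.277],[0.085,0,0,0,0.277],[0.085,0,0,0,0.277],[0.085,0,0,0,0.277],[0.085,0,0,0,0.277]]]' | python3 inch.py >/dev/null
python3 -c "
from h import *;go(.4843,-.2635,.003,-1.09)
cv2.imwrite('pics/t1.png',cv2.resize(bot.read_camera('scene')[130:270,200:400],None,fx=4,fy=4))"
```

```text
t 1.35 need dx -0.0021 dy -0.0057 dz 0.0996 turn 0.010 (dist 0.100) F [ 0.3 -0.5  0.2] pos [ 0.4802 -0.268   0.1026] rpy [ 3.141 -0.    -1.08 ]
```

View pics/t1.png

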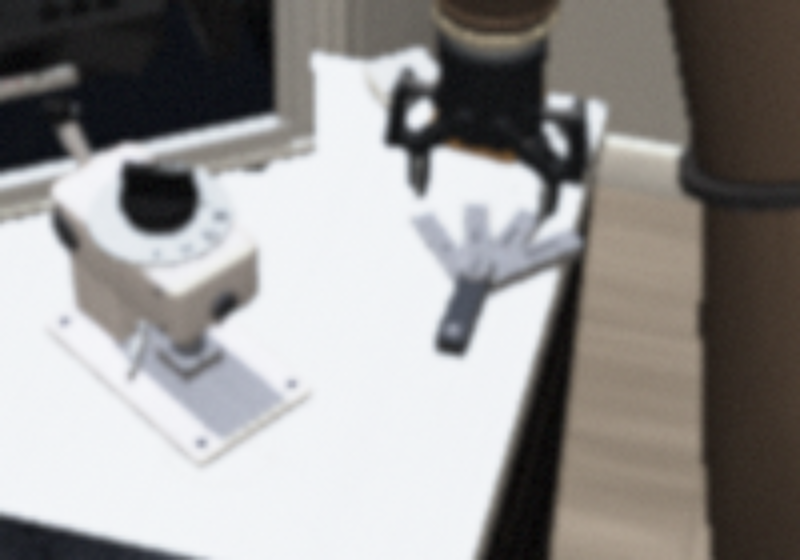

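The gripper is open above the gauge, with the fingers on either side of the case. Next: correct, lower and close.

```bash
echo '[[[0.085,-0.002,-0.006,0.03,0.01],[0.085,-0.002,-0.006,0.06,0.01],[0.085,-0.002,-0.006,0.08,0.01],[0.085,-0.002,-0.006,0.097,0.01],[0.085,-0.002,-0.006,0.097,0.01]]]' | python3 inch.py >/dev/null
python3 -c "from h import *;go(.4843,-.2635,.005,-1.09)"
echo '[[[0.015,0,0,0,0],[0.015,0,0,0,0],[0.015,0,0,0,0],[0.015,0,0,0,0],[0.015,0,0,0,0]]]' | python3 inch.py
echo '[[[0.015,0,0,0,0],[0.015,0,0,0,0],[0.015,0,0,0,0],[0.015,0,0,0,0],[0.015,0,0,0,0]]]' | python3 inch.py
python3 -c "from h import *;go(.4843,-.2635,.005,-1.09)"
```

```text
t 1.82 need dx 0.0015 dy -0.0010 dz -0.0022 turn -0.002 (dist 0.003) F [-1.1 -0.2 -0.2] pos [ 0.4827 -0.2626  0.0028] rpy [ 3.139  0.004 -1.092]
time: 2.23
position: [0.4856, -0.2633, 0.0066]
tcp_rot: [-3.14, -0.001, -1.093]
ft_force: [-7.8, 0.7, 37.8]
width: 0.0249
gripper_force: 34.4
time: 2.65
position: [0.4857, -0.2633, 0.0068]
tcp_rot: [-3.14, -0.001, -1.093]
ft_force: [-0.8, 0.1, 8.5]
width: 0.0244
gripper_force: 59.5
t 2.65 need dx -0.0005 dy 0.0013 dz 0.0018 turn -0.003 (dist 0.002) F [-0.8  0.1  8.5] pos [ 0.4857 -0.2633  0.0068] rpy [-3.140e+00 -1.000e-03 -1.093e+00]
```

```bash
sed -i 's/goff=(-.026,0)/goff=(-.0256,0)/' h.py
echo '[[[0.015,0,0,-0.03,0],[0.015,0,0,-0.06,0],[0.015,0,0,-0.06,0]]]' | python3 inch.py
python3 -c "from h import *;leaf(1,-.05,.06)"
```

```text
time: 2.9
position: [0.4874, -0.2645, 0.0704]
tcp_rot: [-3.137, -0.005, -1.093]
ft_force: [1.6, 0.3, -2.8]
width: 0.0247
gripper_force: 60.3
t 2.90 need dx -0.2373 dy -0.0227 dz 0.0104 turn -0.327 (dist 0.239) F [ 1.6  0.3 -2.8] pos [ 0.4874 -0.2645  0.0704] rpy [-3.137 -0.005 -1.093]
```

```bash
echo '[[[0.015,-0.04,0,0,-0.06],[0.015,-0.08,-0.005,0,-0.12],[0.015,-0.12,-0.01,0,-0.18],[0.015,-0.16,-0.015,0,-0.24],[0.015,-0.2,-0.02,0,-0.327]]]' | python3 inch.py >/dev/null
python3 -c "from h import *;leaf(1,-.05,.06)"
echo '[[[0.015,0,0,0,0],[0.015,0,0,0,0]]]' | python3 inch.py >/dev/null
python3 -c "from h import *;leaf(1,-.05,.06);cv2.imwrite('pics/t2.png',cv2.resize(bot.read_camera('top')[110:270,220:420],None,fx=4,fy=4))"
```

```text
t 3.32 need dx -0.0297 dy -0.0151 dz 0.0056 turn 0.002 (dist 0.034) F [ 1.2  0.7 -2.8] pos [ 0.4096 -0.0747  0.0656] rpy [-3.141 -0.    -0.764]
t 3.48 need dx -0.0293 dy -0.0144 dz 0.0056 turn 0.005 (dist 0.033) F [-0.1 -1.3 -2.8] pos [ 0.4098 -0.0739  0.0656] rpy [-3.141e+00  1.000e-03 -7.610e-01]
```

View pics/t2.png

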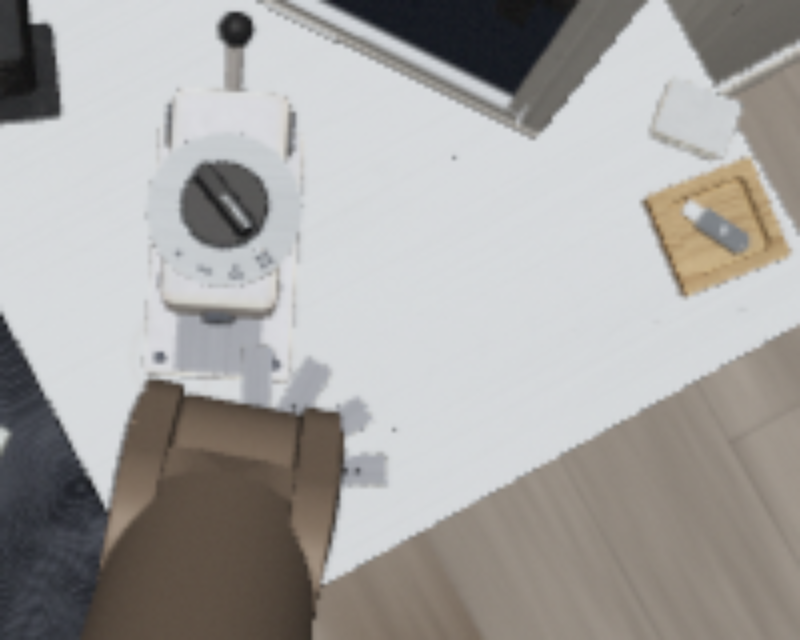

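The top view shows leaf 1, aligned with the press, its tip at crop (257,345), right of the bed's middle. I'll compare that with the predicted projection.

```bash
python3 - <<'E'
from h import *
print(proj("top",(.5233,-.0942,.0638)),proj("top",(.4733,-.0929,.0638)),(257.5/4-.5+220,345.5/4-.5+110))
im=cv2.imread('pics/t2.png')[2::4,2::4]
for r in (88,91,94):print(im[r,55:78].max(1))
for c in (62,64,66):print(im[78:98,c].max(1))
E
python3 -c "from h import *;leaf(1,-.03,.030)"
```

```text
[284.58673458 195.32469095] [283.70364361 212.68033149] (283.875, 195.875)
[175 173 173 174 172 157 171 174 172 174 174 175 178 181 215 221 217 202
 214 218 218 214 213]
[176 173 176 176 176 173 174 173 173 172 174 175 171 130 136 201 214 198
 214 210 187 175 175]
[197 202 200 203 208 191 176 173 173 172 174 176 191 204 208 211 207 195
 185 175 174 173 172]
[118 135 174 175 175 175 176 175 174 174 174 173 173 173 172 173 173 172
 173 173]
[116 126 177 177 177 179 178 175 163 173 174 173 173 172 173 173 172 172
 172 173]
[125 178 217 217 217 218 217 208 173 176 175 175 175 175 175 176 176 176
 177 176]
t 3.53 need dx -0.0163 dy -0.0282 dz 0.0357 turn 0.002 (dist 0.048) F [ 0.9 -0.8 -2.1] pos [ 0.4108 -0.0756  0.0657] rpy [-3.141 -0.    -0.764]
```

```bash

echo '[[[0.015,-0.016,-0.028,0,0],[0.015,-0.016,-0.028,0.03,0],[0.015,-0.016,-0.028,0.036,0],[0.015,-0.016,-0.028,0.036,0],[0.015,-0.016,-0.028,0.036,0]]]' | python3 inch.py >/dev/null
python3 -c "from h import *;leaf(1,-.03,.023)"
echo '[[[0.015,0,0,0.003,0],[0.015,0,0,0.003,0],[0.015,0,0,0.003,0]]]' | python3 inch.py >/dev/null
python3 -c "from h import *;leaf(1,-.03,.023)"
echo '[[[0.015,0,0,0.002,0],[0.015,0,0,0.002,0],[0.015,0,0,0.002,0]]]' | python3 inch.py >/dev/null
python3 -c "from h import *;leaf(1,-.03,.023)"
```

```text
t 3.95 need dx -0.0016 dy -0.0020 dz 0.0066 turn -0.003 (dist 0.007) F [ 0.3  0.3 -2.2] pos [ 0.4183 -0.0465  0.0296] rpy [ 3.14e+00  1.00e-03 -7.69e-01]
t 4.20 need dx -0.0014 dy -0.0009 dz 0.0041 turn -0.002 (dist 0.004) F [ 0.   0.1 -2.1] pos [ 0.4189 -0.0456  0.0271] rpy [-3.141e+00 -1.000e-03 -7.680e-01]
t 4.45 need dx -0.0008 dy -0.0007 dz 0.0017 turn -0.000 (dist 0.002) F [-0.5  0.1 -2.8] pos [ 0.4187 -0.045   0.0247] rpy [-3.141 -0.    -0.766]
```

```bash

for i in 1 2 3; do echo '[[[0.015,0,0,0.001,0],[0.015,0,0,0.001,0],[0.015,0,0,0.001,0]]]' | python3 inch.py >/dev/null
python3 -c "from h import *;leaf(1,-.03,.023)"; done
```

```text
t 4.70 need dx -0.0007 dy -0.0007 dz 0.0005 turn -0.000 (dist 0.001) F [ 0.   1.  -3.5] pos [ 0.4186 -0.0449  0.0235] rpy [ 3.142  0.    -0.766]
t 4.95 need dx -0.0008 dy -0.0006 dz -0.0004 turn -0.000 (dist 0.001) F [-0.8  0.7 -2.3] pos [ 0.4187 -0.0449  0.0226] rpy [-3.142 -0.    -0.766]
t 5.20 need dx -0.0007 dy -0.0006 dz -0.0013 turn -0.000 (dist 0.002) F [-2.2  0.6  3.8] pos [ 0.4186 -0.0449  0.0217] rpy [-3.141 -0.    -0.766]
```

```bash

echo '[[[0.015,0.004,-0.0035,-0.0006,0],[0.015,0.008,-0.007,-0.0006,0],[0.015,0.012,-0.0108,-0.0006,0],[0.015,0.016,-0.0144,-0.0006,0],[0.015,0.02,-0.018,-0.0006,0]]]' | python3 inch.py >/dev/null
python3 -c "from h import *;leaf(1,.025,.0222)"
echo '[[[0.015,0.003,-0.0027,0,0],[0.015,0.006,-0.0054,0,0],[0.015,0.009,-0.0081,0,0]]]' | python3 inch.py >/dev/null
python3 -c "from h import *;leaf(1,.025,.0222)"
```

```text
t 5.62 need dx 0.0196 dy -0.0191 dz -0.0000 turn -0.000 (dist 0.027) F [-3.1  0.4  4.3] pos [ 0.4462 -0.0459  0.0222] rpy [ 3.142  0.    -0.766]
t 5.87 need dx 0.0110 dy -0.0114 dz -0.0000 turn -0.000 (dist 0.016) F [-4.8  0.1  7.8] pos [ 0.4577 -0.0463  0.0222] rpy [ 3.141e+00  1.000e-03 -7.660e-01]
```

```bash

echo '[[[0.015,0.003,-0.003,-0.0006,0],[0.015,0.006,-0.006,-0.0006,0],[0.015,0.009,-0.009,-0.0006,0],[0.015,0.0115,-0.0115,-0.0006,0],[0.015,0.0115,-0.0115,-0.0006,0]]]' | python3 inch.py >/dev/null
python3 -c "from h import *;leaf(1,.025,.0222);cv2.imwrite('pics/t3.png',cv2.resize(bot.read_camera('scene')[150:270,180:340],None,fx=5,fy=5))"
```

```text
t 6.28 need dx -0.0013 dy 0.0010 dz 0.0006 turn -0.000 (dist 0.002) F [ 1.5  0.1 -0.4] pos [ 0.4752 -0.0459  0.0228] rpy [-3.141e+00 -1.000e-03 -7.660e-01]
```

View pics/t3.png

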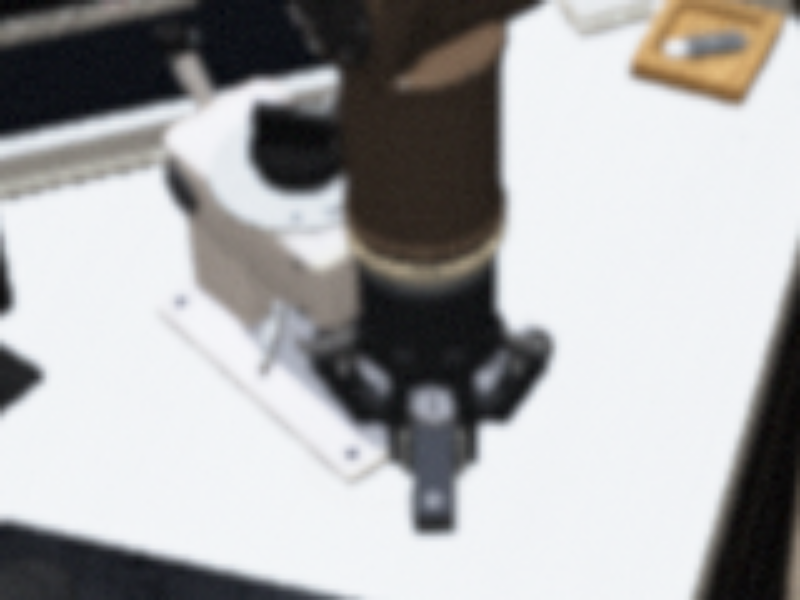

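The scene view shows the gauge in the gripper at the press front, with leaf 1 under the foot (s ≈ 26 mm) and almost no force. Next: back out and turn to leaf 2.

```bash

echo '[[[0.015,-0.02,0.018,0,0],[0.015,-0.04,0.036,0,0],[0.015,-0.056,0.05,0,0],[0.015,-0.056,0.05,-0.006,0],[0.015,-0.056,0.05,-0.006,0]]]' | python3 inch.py >/dev/null
echo '[[[0.015,0,0,0,-0.12],[0.015,0,0,0,-0.24],[0.015,0,0,0,-0.36],[0.015,0,0,0,-0.489],[0.015,0,0,0,-0.489]]]' | python3 inch.py >/dev/null
python3 -c "from h import *;leaf(2,-.03,.0232)"
```

```text
t 7.17 need dx 0.0147 dy 0.0079 dz 0.0056 turn 0.006 (dist 0.018) F [-0.1 -0.4 -2.6] pos [ 0.4004 -0.0432  0.0288] rpy [-3.141e+00 -2.000e-03 -2.720e-01]
```

```bash

echo '[[[0.015,0.015,0.008,0.003,0.005],[0.015,0.015,0.008,0.0056,0.005],[0.015,0.015,0.008,0.0056,0.005],[0.015,0.015,0.008,0.0062,0.005]]]' | python3 inch.py >/dev/null
python3 -c "from h import *;leaf(2,-.005,.0226)"
echo '[[[0.015,0.006,-0.0015,0,0],[0.015,0.012,-0.003,0,0],[0.015,0.018,-0.0045,0,0],[0.015,0.023,-0.0057,0,0],[0.015,0.023,-0.0057,0,0]]]' | python3 inch.py >/dev/null
python3 -c "from h import *;leaf(2,-.005,.0226)"
```

```text
t 7.50 need dx 0.0251 dy -0.0067 dz -0.0001 turn -0.008 (dist 0.026) F [ 0.5 -0.4 -0.3] pos [ 0.4114 -0.0549  0.0225] rpy [-3.142 -0.    -0.285]
t 7.92 need dx 0.0005 dy -0.0004 dz 0.0001 turn -0.005 (dist 0.001) F [ 0.4  0.1 -2.6] pos [ 0.4367 -0.0557  0.0227] rpy [-3.141e+00 -2.000e-03 -2.820e-01]
```

```bash
for i in 1 2 3; do
echo '[[[0.015,0.0015,-0.0004,0,0],[0.015,0.003,-0.0008,0,0],[0.015,0.003,-0.0008,0,0]]]' | python3 inch.py >/dev/null
python3 -c "from h import *;leaf(2,.025,.0226)";done
```

```text
t 8.17 need dx 0.0285 dy -0.0077 dz 0.0000 turn -0.005 (dist 0.029) F [-1.1 -0.  -0.4] pos [ 0.4379 -0.0559  0.0226] rpy [ 3.142  0.    -0.282]
t 8.42 need dx 0.0252 dy -0.0069 dz 0.0000 turn -0.005 (dist 0.026) F [ 0.2  0.5 -0.2] pos [ 0.4413 -0.0561  0.0226] rpy [-3.142 -0.    -0.282]
t 8.67 need dx 0.0225 dy -0.0061 dz -0.0001 turn -0.005 (dist 0.023) F [-2.6 -0.3  1.3] pos [ 0.444  -0.0561  0.0225] rpy [ 3.141  0.    -0.282]
```

```bash
for i in 1 2; do
echo '[[[0.015,0.0015,-0.0004,0,0],[0.015,0.003,-0.0008,0,0],[0.015,0.003,-0.0008,0,0]]]' | python3 inch.py >/dev/null
python3 -c "from h import *;leaf(2,.025,.0226)";done
```

```text
t 8.92 need dx 0.0225 dy -0.0061 dz -0.0005 turn -0.005 (dist 0.023) F [-11.1   1.2   9. ] pos [ 0.444  -0.0561  0.0221] rpy [ 3.14   0.006 -0.282]
t 9.17 need dx 0.0225 dy -0.0060 dz -0.0009 turn -0.004 (dist 0.023) F [-17.2   1.9  13.4] pos [ 0.4441 -0.056   0.0217] rpy [ 3.139  0.011 -0.282]
```

Leaf 2 stops at the foot's edge with 17 N. To be sure this is a real bind and not a raised tip, I'll back off, press the leaf flat on the bed, and retry gently.

```bash

echo '[[[0.015,-0.006,0.0015,0,0],[0.015,-0.013,0.0032,0,0],[0.015,-0.013,0.0032,0,0]]]' | python3 inch.py >/dev/null
python3 -c "from h import *;leaf(2,.025,.0226);print(ray('scene',233.1,224,.016),ray('scene',236,211,.06), bot.get_obs()['torque'])"
echo '[[[0.015,0,0,0.0006,0],[0.015,0,0,0.0012,0],[0.015,0,0,0.0012,0]]]' | python3 inch.py >/dev/null
python3 -c "from h import *;leaf(2,.025,.0226);print(bot.get_obs()['torque'])"
for i in 1 2 3; do
echo '[[[0.015,0.0015,-0.0004,0,0],[0.015,0.003,-0.0008,0,0],[0.015,0.003,-0.0008,0,0]]]' | python3 inch.py >/dev/null
python3 -c "from h import *;leaf(2,.025,.0226);print(bot.get_obs()['torque'])";done
```

```text
t 9.42 need dx 0.0308 dy -0.0081 dz -0.0002 turn -0.005 (dist 0.032) F [-0.8  0.  -2.6] pos [ 0.4355 -0.0557  0.0224] rpy [ 3.141e+00  1.000e-03 -2.820e-01]
[ 0.60279192 -0.03026269  0.016     ] [ 0.60309979 -0.04566688  0.06      ] [-0.01268132  0.11654296 -0.01467232]
t 9.67 need dx 0.0290 dy -0.0076 dz -0.0011 turn -0.005 (dist 0.030) F [-2.8 -0.5  4.1] pos [ 0.4374 -0.0557  0.0215] rpy [-3.142e+00 -1.000e-03 -2.820e-01]
[0.04880839 0.12195764 0.01221879]
t 9.92 need dx 0.0258 dy -0.0067 dz -0.0011 turn -0.005 (dist 0.027) F [-2.1  0.   3.8] pos [ 0.4406 -0.0558  0.0215] rpy [-3.141e+00 -1.000e-03 -2.820e-01]
[-0.0341364   0.08374643  0.011555  ]
t 10.17 need dx 0.0230 dy -0.0060 dz -0.0011 turn -0.005 (dist 0.024) F [-2.1 -0.2  4.4] pos [ 0.4436 -0.0558  0.0215] rpy [-3.142 -0.    -0.282]
[ 0.03345185  0.13447366 -0.0354082 ]
t 10.42 need dx 0.0226 dy -0.0058 dz -0.0015 turn -0.005 (dist 0.023) F [-9.8  0.5 10.2] pos [ 0.444  -0.0558  0.0211] rpy [ 3.14   0.004 -0.282]
[0.22781377 1.37946013 0.07210291]
```

It binds at the same spot with the leaf pressed flat, so only leaf 1 fits and the dial goes to one dot (1.45 rad). Now back out and take the gauge back to its old place.

```bash

echo '[[[0.015,-0.02,0.005,0,0],[0.015,-0.05,0.012,0,0],[0.015,-0.06,0.014,-0.02,0],[0.015,-0.06,0.014,-0.045,0],[0.015,-0.06,0.014,-0.045,0]]]' | python3 inch.py >/dev/null
python3 -c "from h import *;go(.4857,-.2633,.05,-1.09)"
```

```text
t 10.83 need dx 0.1546 dy 0.1745 dz 0.0189 turn 0.808 (dist 0.234) F [ 1.8 -0.5 -2.1] pos [ 0.3859 -0.0526  0.0689] rpy [-3.141 -0.004 -0.282]
```

```bash

echo '[[[0.015,0,0.04,0,0.12],[0.015,0,0.08,0,0.24],[0.015,0.01,0.12,0,0.36],[0.015,0.03,0.155,0,0.48],[0.015,0.06,0.17,0,0.6]]]' | python3 inch.py >/dev/null
python3 -c "from h import *;go(.4857,-.2633,.02,-1.09)"
```

```text
t 11.25 need dx 0.0790 dy -0.0570 dz 0.0459 turn 0.196 (dist 0.108) F [ 1.1 -0.2 -2.9] pos [ 0.3918 -0.2375  0.0659] rpy [ 3.139  0.    -0.894]
```

```bash

echo '[[[0.015,0.03,-0.02,0,0.1],[0.015,0.06,-0.04,0,0.196],[0.015,0.079,-0.057,0.02,0.196],[0.015,0.079,-0.057,0.046,0.196],[0.015,0.079,-0.057,0.046,0.196]]]' | python3 inch.py >/dev/null
python3 -c "from h import *;go(.4857,-.2633,.007,-1.09)"
echo '[[[0.015,0,0,0.004,0],[0.015,0,0,0.008,0],[0.015,0,0,0.0115,0],[0.015,0,0,0.0115,0]]]' | python3 inch.py >/dev/null
python3 -c "from h import *;go(.4857,-.2633,.007,-1.09)"
```

```text
t 11.67 need dx 0.0045 dy 0.0062 dz 0.0087 turn 0.013 (dist 0.012) F [-0.8  0.9 -3.3] pos [ 0.4891 -0.2564  0.0157] rpy [ 3.138e+00  3.000e-03 -1.077e+00]
t 12.00 need dx 0.0035 dy 0.0056 dz 0.0021 turn 0.011 (dist 0.007) F [ 0.1 -0.8 -3.4] pos [ 0.489  -0.2575  0.0091] rpy [-3.141 -0.    -1.079]
```

```bash

echo '[[[0.015,0,0,0.001,0],[0.015,0,0,0.002,0],[0.015,0,0,0.0022,0],[0.015,0,0,0.0022,0]]]' | python3 inch.py >/dev/null
python3 -c "from h import *;go(.489,-.2575,.007,-1.09)"
echo '[[[0.085,0,0,0,0],[0.085,0,0,0,0],[0.085,0,0,0,0],[0.085,0,0,0,0],[0.085,0,0,0,0]]]' | python3 inch.py
echo '[[[0.085,0,0,-0.04,0],[0.085,0,0,-0.08,0],[0.085,0,0,-0.12,0],[0.085,0,0,-0.16,0],[0.085,0,0,-0.2,0]]]' | python3 inch.py >/dev/null
python3 -c "from h import *;d=PR+.022*np.array([np.cos(PY),np.sin(PY)]);print(d);go(*d,.25,PY+.725)"
```

```text
t 12.33 need dx -0.0003 dy 0.0004 dz 0.0001 turn 0.012 (dist 0.000) F [ 0.8 -0.7  0.4] pos [ 0.4894 -0.2576  0.0071] rpy [-3.141e+00 -1.000e-03 -1.078e+00]
time: 12.75
position: [0.4893, -0.2574, 0.0067]
tcp_rot: [-3.142, -0.0, -1.078]
ft_force: [0.1, 0.0, 0.5]
width: 0.0826
gripper_force: 0.0
[ 0.60188802 -0.06712587]
t 13.17 need dx -0.1141 dy -0.1896 dz -0.0413 turn -1.771 (dist 0.225) F [ 0.7 -1.  -0.5] pos [ 0.4887 -0.2573  0.2087] rpy [ 3.141 -0.    -1.079]
```

```bash

echo '[[[0.085,0,0,-0.03,-0.12],[0.085,-0.01,-0.02,-0.06,-0.24],[0.085,-0.03,-0.05,-0.06,-0.36],[0.085,-0.05,-0.08,-0.06,-0.48],[0.085,-0.065,-0.11,-0.06,-0.6]]]' | python3 inch.py >/dev/null
python3 -c "from h import *;go(.6019,-.0671,.255,PY+.725)"
```

```text
t 13.58 need dx 0.0050 dy -0.0914 dz 0.0127 turn -1.165 (dist 0.092) F [0.9 0.  0.1] pos [ 0.5559 -0.1462  0.2677] rpy [-3.141e+00 -1.000e-03 -4.730e-01]
```

```bash

echo '[[[0.05,0,-0.02,0,-0.12],[0.05,0,-0.04,0,-0.24],[0.05,0.003,-0.06,0,-0.36],[0.05,0.005,-0.08,0,-0.48],[0.05,0.005,-0.091,0,-0.6]]]' | python3 inch.py >/dev/null
echo '[[[0.05,0,0,0,-0.12],[0.05,0,0,0,-0.24],[0.05,0,0,0,-0.36],[0.05,0,0,0,-0.48],[0.05,0,0,0,-0.565]]]' | python3 inch.py >/dev/null
python3 -c "
from h import *;go(.6019,-.0671,.255,PY+.725)
cv2.imwrite('pics/t4.png',np.hstack([cv2.resize(bot.read_camera(n)[a:a+110,b:b+130],None,fx=3,fy=3) for n,a,b in(('scene',140,190),('top',120,250))]))"
```

```text
t 14.42 need dx 0.0019 dy -0.0017 dz 0.0115 turn 0.001 (dist 0.012) F [-0.2  0.1  0. ] pos [ 0.6015 -0.0696  0.2665] rpy [-3.141  0.     0.693]
```

View pics/t4.png

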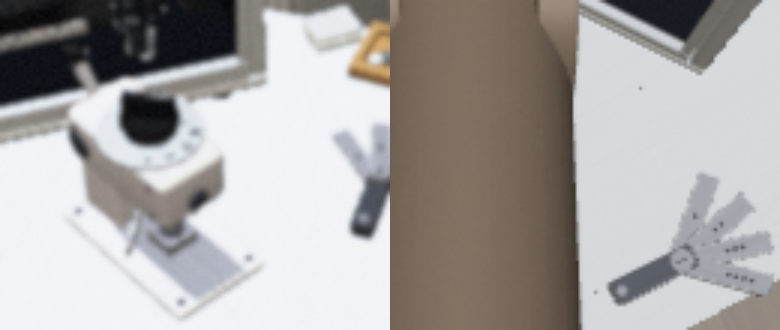

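The gauge lies flat on the desk and the gripper is above the dial. Next: lower it over the bar and close.

```bash

echo '[[[0.05,0.002,-0.0017,0.03,0],[0.05,0.002,-0.0017,0.06,0],[0.05,0.002,-0.0017,0.075,0],[0.05,0.002,-0.0017,0.0865,0],[0.05,0.002,-0.0017,0.0865,0]]]' | python3 inch.py >/dev/null
python3 -c "from h import *;go(.6019,-.0671,.18,PY+.725)"
echo '[[[0.005,0,0,0,0],[0.005,0,0,0,0],[0.005,0,0,0,0],[0.005,0,0,0,0],[0.005,0,0,0,0]]]' | python3 inch.py
echo '[[[0.005,0,0,0,0],[0.005,0,0,0,0],[0.005,0,0,0,0]]]' | python3 inch.py
```

```text
t 14.93 need dx 0.0008 dy 0.0008 dz -0.0022 turn -0.007 (dist 0.002) F [-0.8  0.3 -0.2] pos [ 0.6008 -0.067   0.1778] rpy [-3.139e+00  3.000e-03  6.850e-01]
time: 15.35
position: [0.6036, -0.0677, 0.1819]
tcp_rot: [3.139, -0.002, 0.686]
ft_force: [1.7, -2.7, 6.0]
width: 0.0115
gripper_force: 62.1
time: 15.6
position: [0.6036, -0.0677, 0.1819]
tcp_rot: [3.139, -0.002, 0.686]
ft_force: [1.2, -2.2, 6.7]
width: 0.0115
gripper_force: 62.0
```

```bash

echo '[[[0.005,0,0,-0.003,0],[0.005,0,0,-0.006,0],[0.005,0,0,-0.009,0],[0.005,0,0,-0.012,0],[0.005,0,0,-0.012,0]]]' | python3 inch.py
```

```text
time: 16.02
position: [0.6036, -0.0676, 0.1932]
tcp_rot: [3.139, -0.002, 0.686]
ft_force: [4.9, -2.5, 1.5]
width: 0.0115
gripper_force: 61.4
```

```bash

echo '[[[0.005,0,0,0,0.1],[0.005,0,0,0,0.2],[0.005,0,0,0,0.3],[0.005,0,0,0,0.4],[0.005,0,0,0,0.5]]]' | python3 inch.py
python3 -c "from h import *;print(bot.get_obs()['torque'])"
```

```text
time: 16.43
position: [0.6034, -0.0672, 0.1932]
tcp_rot: [3.141, -0.003, 0.182]
ft_force: [4.1, -1.4, 1.2]
width: 0.0115
gripper_force: 61.4
[-0.21351894 -0.80720094  0.02573034]
```

```bash

echo '[[[0.005,0,0,0,0.1],[0.005,0,0,0,0.2],[0.005,0,0,0,0.3],[0.005,0,0,0,0.4],[0.005,0,0,0,0.5]]]' | python3 inch.py >/dev/null
echo '[[[0.005,0,0,0,0.1],[0.005,0,0,0,0.2],[0.005,0,0,0,0.3],[0.005,0,0,0,0.4],[0.005,0,0,0,0.45]]]' | python3 inch.py 
echo '[[[0.005,0,0,0,0],[0.005,0,0,0,0]]]' | python3 inch.py 
python3 -c "from h import *;print(bot.get_obs()['torque'])"
```

```text
time: 17.27
position: [0.6038, -0.0664, 0.1932]
tcp_rot: [-3.139, -0.002, -0.768]
ft_force: [5.0, 0.2, 0.7]
width: 0.0117
gripper_force: 61.4
time: 17.43
position: [0.6038, -0.0664, 0.1932]
tcp_rot: [-3.139, -0.002, -0.761]
ft_force: [5.2, 0.4, 1.3]
width: 0.0113
gripper_force: 61.4
[ 0.12222364 -1.30541642 -0.02928953]
```

```bash

echo '[[[0.005,0,0,0.004,0],[0.005,0,0,0.008,0],[0.005,0,0,0.012,0],[0.005,0,0,0.013,0],[0.005,0,0,0.013,0]]]' | python3 inch.py 
python3 -c "from h import *;print(bot.get_obs()['torque'])"
```

```text
time: 17.85
position: [0.6039, -0.0665, 0.1818]
tcp_rot: [-3.138, -0.003, -0.762]
ft_force: [0.4, 1.7, 20.4]
width: 0.0116
gripper_force: 64.0
[ 0.52660686 -0.00357228  0.04070453]
```

It's home: z is back at 0.1818 and it stands firm against 20 N. Now release, rise, clear and check.

```bash

echo '[[[0.05,0,0,-0.001,0],[0.05,0,0,-0.001,0],[0.05,0,0,-0.001,0],[0.05,0,0,-0.001,0],[0.05,0,0,-0.001,0]]]' | python3 inch.py >/dev/null
echo '[[[0.05,0,0,-0.02,0],[0.05,0,0,-0.05,0],[0.05,0,0,-0.09,0],[0.05,-0.03,0.02,-0.1,0],[0.05,-0.06,0.04,-0.1,0]]]' | python3 inch.py >/dev/null
echo '[[[0.05,-0.04,0.02,0,0],[0.05,-0.07,0.05,0,0],[0.05,-0.1,0.08,0,0],[0.05,-0.12,0.1,0,0],[0.05,-0.13,0.13,0,0]]]' | python3 inch.py
python3 -c "
from h import *
cv2.imwrite('pics/t5.png',np.hstack([cv2.resize(bot.read_camera(n)[a:a+110,b:b+130],None,fx=3,fy=3) for n,a,b in(('scene',140,190),('top',120,250))]))"
```

```text
time: 19.1
position: [0.3446, -0.057, 0.2797]
tcp_rot: [3.141, 0.001, -0.76]
ft_force: [0.4, 0.1, 1.1]
width: 0.0499
gripper_force: 0.0
```

View pics/t5.png

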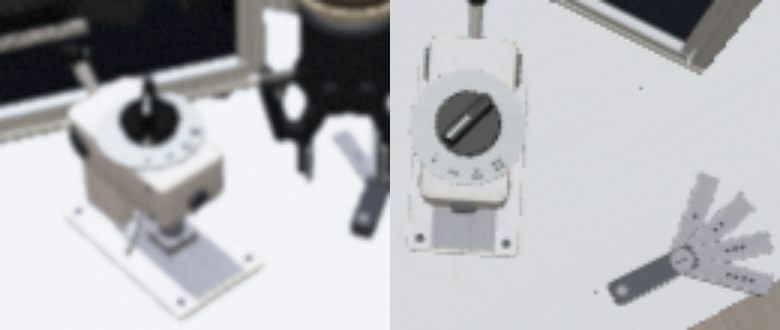

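The pointer now points lower left at the one-dot mark, the dial is down, and the gauge lies flat on the desk with the arm clear of everything. Handing in.

```bash
python3 -c "
from station import bot
print(bot.sign_off())"
```

```text
the job is handed in; nothing more can be done
None
```

I handed the job in at about 19 s: leaf 1 went fully in, leaf 2 bound at the foot's edge at about 17 N, the gauge is back flat on the desk, and the dial is turned to one dot and pushed home; the sign-off returned no verdict.

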